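Dock the ordering handheld in the charging rack

ROBOT

A 6-joint arm with a two-finger parallel gripper is mounted at the origin on the work surface. World frame = base frame: x ahead of the robot, y to its left, z up, the work surface at z = 0. Lengths are in mm, angles in rad, forces in N, time in s.
With the tool pointing down it reaches from about 400 to 925 mm from the base axis. Payload 12.5 kg.
Tool frame: the origin (TCP) lies at the centre of the arm's flange, where the gripper is bolted on; the fingertips stand 190 mm ahead of it and the grasp point (between the pads) lies 171 mm ahead of it; z points along the fingers, y is the line along which they close (so a half turn about z gives the same grasp; the last joint's range is limited). The gripper opens to 95 mm and grips with 3 to 60 N. Pads are 20 mm wide; open, the fingers measure 119 mm over their backs; the gripper's body (75 mm by 180 mm) begins 59 mm behind the grasp point.
Start: joints at [1.135, 0.491, 1.559, -0, 1.092, -0.106], TCP at [202.385, 591.325, 404.761] pointing down, gripper open.
Joint ranges: [-3.1, 3.1], [-0.84, 2.19], [0.05, 2.79], [-1.13, 4.28], [0.06, 2.93], [-2.69, 2.69]. Speed limits (rad/s): [2.22, 2.22, 2.79, 3.14, 3.14, 3.14].

INTERFACE

Orientations are given as [roll, pitch, yaw] about the fixed x, y, z axes, in that order (R = Rz(yaw) Ry(pitch) Rx(roll)).
In Python, from cell import env, read_camera, search_frame, cut_out gives the robot as it stands. The module is installed in compiled form; this text tells all that it offers.
- The arm moves only by the tool move_arm, never from a script. Its argument "commands" is a list of rows, each a list of 3 entries, a list of its own where there are three numbers: the shift along the world's x, y, z normalised to -1 to 1, where 1 is 0.03 m, then the turn about the world's z normalised to -1 to 1, where 1 is 0.08 rad, then the opening, from -1 (shut) to 1 (fully open), so that 0 is half open. A call has 1 to 20 rows; each row shifts and turns the commanded pose from where the row before left it; what a row does not reach is not made up. A row lasts 1/12 s, in which the tool goes at most 41.7 mm and 7.16 degrees, less where a joint would pass 70% of its speed; a pose out of reach is approached as far as the arm can. A call with a number of a shift or a turn outside -1 to 1 is refused whole. A call with a gripper value outside its range is refused whole. The fingers move at their own pace and stop on an object; the grip force is fixed at half the most. Time passes only in rows, so rows that do not move let the fingers close. It gives the time, the measured TCP pose, the force, the opening and the grip force at its end, in the units of the state.
- env.state(): the state, without advancing time (a new reading comes with each control period).
- read_camera(name): name is "side" or "top" or "wrist"; returns a dict with "image" (480x640x3 uint8, red, green, blue), "fx", "fy", "cx", "cy" (pixels), "D" ([k1, k2, p1, p2, k3] as OpenCV has them; the pictures are not rectified), "rvec" (rotation vector, rad) and "tvec" (3), from world to camera coordinates, as OpenCV has them. Camera axes: x right, y down, z forward; pixel columns grow to the right and rows downward; lengths in mm; the calibration is good to about 2 mm. A picture is of the moment at which its call begins. There is no depth.
- env.job_done(): hands the job in; it is judged then, once.
Trained networks look in a picture, given as the dict that the camera call returned (one of the last four; its "shot" number tells which), for a name from the list of things; names that differ only in an ending like _2 or _b are one class to them, and where a whole thing is asked for, a point or a joint stands for the part that bears it (a point fixed in the world has none). Each returns a list of dicts, best first, with "confidence" (0 to 1); they miss things now and then, are a little off and sometimes report something else, mostly with a low value. They report only what shows in the picture. A call takes as long as a camera call. They do not tell look-alikes from the thing itself.
- search_frame(thing, picture): "at" ([column, row] in pixels, amid what is visible of it).
- cut_out(thing, picture): "region" (480x640 bool, what is visible of it) and "at" ([column, row] in pixels, amid what is visible of it).
The state is a dict: "t": time; "joints": joint angles; "qvel": joint speeds; "tau": joint torques, N m; "eef_pos": TCP position; "tcp_rot": TCP orientation; "ft_force": force on the tool from outside, world axes, zero at the start; "moment": the same for the moment, N m; "opening": opening from 0.0 (shut) to 1.0 (fully open); "grip_force": force on a finger pad.
Only numpy, scipy, OpenCV 4.12 (cv2) and the standard library are available. Lean on these libraries where they do the work, as an engineer would, in place of code of your own. Each camera call takes 0.05 s, during which the arm holds its last target. There are 200 camera calls.

TASK

Free the covered pocket of the charging rack: slide its red guard along the T-track to the open end nearest to it, lift it off there and stand it upright inside the shallow wooden tray. Then take the blue ordering handheld from the wooden easel and slide it into the freed pocket until it is fully home. Leave the orange handheld docked, do not drop anything, and leave the bowls, the jar and the cup where they are.

Things in the scene. Friction and masses are not known exactly. Their poses are not given: they have to be found in the camera images.
- rack: Fixed black charging rack, base 110 x 270 x 14 mm, origin on the worktop; x roughly towards the robot, y along the rack, z up. Two pockets at y = +52 (a) and -52 mm (b), both leaning 25 deg from vertical, mouths towards -x (away from the robot); flared orange rims up to 83 mm above the worktop. Which holds the orange handheld and which is empty, covered by the red guard, varies.
- seat_a (a point): Centre of a handheld fully home in pocket a (rack y = +52 mm). z: up along the pocket, leaning 25 deg to rack -x; y along the rack; x across the thickness, towards the robot and up. Pocket 16 x 83 mm inside, 50 mm deep: floor 75 mm, mouth 25 mm below this point along z. A handheld here rests on the lower (-x) wall; the 2 mm play in thickness are all on the +x side.
- seat_b (a point): The same for pocket b (rack y = -52 mm).
- track_mid (a point): Middle of the floor of the aluminium T-track along rack y, 270 mm long, 72 mm above the worktop, 36 mm wide outside, on the robot side of the pockets. Axes as the rack. Channel 30 mm wide, 8.5 mm high under lips 5 mm thick with a 16 mm gap. Lips reach only 82 mm either way from here; beyond, both ends are open upwards for 53 mm. Slides with light friction.
- guard_grip (a point): Red guard (150 g) captive in the T-track; this is where to grip its block, 20 mm (x) by 40 mm (y), top 18 mm above. Axes as the rack's at the start. T-foot 26 x 44 x 6 mm, underside 48 mm below, 4 mm play across, 2.5 mm in height. Arm 40 mm wide, 26 to 32 mm below, reaches 72 mm to -x over the mouth. Lifts off once over 104 mm along y from track_mid. Stands on its foot.
- docked_center (a point): Centre of the orange handheld, already docked in the other pocket, same size as the blue one. Leave it.
- handheld_center (a point): Centre of the blue ordering handheld, a rigid slab 150 x 80 x 14 mm, 0.2 to 0.4 kg. z along its length to its upper edge (75 mm away), y along its width, x through its thickness to the screen. It leans in the easel 25 deg from vertical, top towards the easel's -x (away from the robot), screen up and towards the robot; its upper 70 mm stand free on both faces.
- easel: Small fixed wooden easel, base 100 x 100 x 10 mm; origin on the worktop below the handheld's lower edge; z up, x roughly towards the robot. Its back plate carries the lower 79 mm of the handheld; a ledge holds the lower edge 24 mm above the worktop, with a lip 8 mm high in front.
- tray: Shallow fixed wooden tray, 170 mm (its x) by 130 mm (its y) by 18 mm high outside, walls and floor 5 mm thick; origin under its centre on the worktop.
- bowls: Stack of four bowls, 116 mm across, 77 mm high; origin at the centre of its underside. Leave it.
- chilli_jar: Brown jar with a red cap, 66 mm across, 95 mm high; origin at the centre of its underside. Leave it.
- teacup: Blue cup, 70 mm across, 60 mm high; origin at the centre of its underside. Leave it.
Not all that is in view belongs to the job. Leave any white look-alike of the part that bears handheld_center alone. What is shaped like the part that bears guard_grip but pink is not meant.

How it is judged (in metres and radians):
On the way, in this order (a step that is already met when the one before it is completed fails the run):
1. the guard has been slid along the track to an open end, its foot still in the channel ((y of guard_grip in the frame of rack above 0.103 m or y of guard_grip in the frame of rack below -0.103 m) and x of guard_grip in the frame of rack between 0.018 and 0.038 m and height (world z) of guard_grip below 0.13 m).
2. the guard stands released in the tray (x of guard_grip in the frame of tray between -0.07 and 0.07 m and y of guard_grip in the frame of tray between -0.055 and 0.055 m and height (world z) of guard_grip below 0.06 m and angle between guard_grip's own z axis and vertical below 0.12 rad and contact force between guard and the fingers below 0.1 N), for 0.1 s.
At the end, for the whole second after the job is handed in: The blue handheld's centre is within 5 mm of the home point of the freed pocket, at rest; the guard stands upright (within 7 degrees) on the tray's floor, its grip block inside the walls, at rest; the orange handheld is within 10 mm and the bowls, jar and cup within 30 mm of where they started ((distance between handheld_center and seat_a below 0.005 m or distance between handheld_center and seat_b below 0.005 m) and linear speed of each of handheld, guard below 0.02 m/s and x of guard_grip in the frame of tray between -0.07 and 0.07 m and y of guard_grip in the frame of tray between -0.055 and 0.055 m and height (world z) of guard_grip below 0.06 m and angle between guard_grip's own z axis and vertical below 0.12 rad and distance of docked_center from where it was at the start of the episode below 0.01 m and distance of each of bowls, chilli_jar, teacup from where it was at the start of the episode below 0.03 m); the robot touches nothing.
It fails at once if the orange handheld is pulled or pushed out of place (distance of docked_center from where it was at the start of the episode above 0.015 m).
It fails at once if bowls, jar or cup disturbed (distance of any of bowls, chilli_jar, teacup from where it was at the start of the episode above 0.04 m).
It fails at once if the handheld or the guard is dropped ((linear speed of handheld above 0.6 m/s and contact force between handheld and the fingers below 0.05 N) or (linear speed of guard above 0.6 m/s and contact force between guard and the fingers below 0.05 N)).
It also fails if it takes over 66 s, if anything falls off the work surface, if the arm or the gripper's body presses on something with over 40 N, if the wrist force passes 120 N, or if a joint passes its speed limit or range.

## Working session

There is one attempt and no reset: what is moved stays moved. The work goes in short steps, Python scripts to look and compute and a tool call to move; the robot and the scene stay as the last step left them, time stands still between calls to the robot, and variables do not carry over. Pictures are saved under pics/ and viewed, at most 10 in all, crops included, and the job is handed in when it is done.

Besides the shell and the picture viewer there is one more tool, called by a JSON object that holds its "op" and its "data". move_arm: Moves the arm, as the interface text tells. Its arguments: {"type":"object","properties":{"commands":{"type":"array","items":{"type":"array"}}},"required":["commands"]}

```bash
mkdir -p pics
cat > h.py <<'E'
import numpy as np, cv2
from cell import env, read_camera, search_frame, cut_out
def save(n,im,crop=None,s=1):
    if crop: x0,y0,x1,y1=crop; im=im[y0:y1,x0:x1]
    im=cv2.resize(im,None,fx=s,fy=s,interpolation=cv2.INTER_CUBIC)
    cv2.imwrite('pics/'+n,im[...,::-1])
def K(p): return np.array([[p['fx'],0,p['cx']],[0,p['fy'],p['cy']],[0,0,1.]])
def ray(p,uv):
    u=cv2.undistortPoints(np.array([[uv]],float),K(p),np.array(p['D'],float))[0,0]
    R=cv2.Rodrigues(np.array(p['rvec'],float))[0]; t=np.array(p['tvec'],float).ravel()
    return -R.T@t, R.T@np.array([u[0],u[1],1])
def onz(p,uv,z):
    c,d=ray(p,uv); return c+d*(z-c[2])/d[2]
def proj(p,X):
    return cv2.projectPoints(np.array(X,float).reshape(-1,3),np.array(p['rvec'],float),np.array(p['tvec'],float),K(p),np.array(p['D'],float))[0].reshape(-1,2)
E
python3 - <<'E'
from h import *
ims=[]
for n in ['top','side']:
    p=read_camera(n); save(n+'0.png',p['image'],s=1.25); c,d=ray(p,[320,240]); print(n,c,d,p['fx'])
    for th in ['rack','guard_grip','handheld_center','docked_center','easel','tray','bowls','chilli_jar','teacup']:
        print(th,[(np.round(r['at']).tolist(),round(r['confidence'],2)) for r in search_frame(th,p)][:4])
print(env.state())
E
```

```text
top [ 298.24811657   46.09528474 1194.02538794] [ 0.21534339 -0.00569644 -0.9766945 ] 591.7069155920901
rack [([328.0, 256.0], 0.8)]
guard_grip [([278.0, 336.0], 0.66), ([299.0, 245.0], 0.61)]
handheld_center [([186.0, 221.0], 0.96), ([113.0, 242.0], 0.96), ([166.0, 319.0], 0.71), ([214.0, 249.0], 0.71)]
docked_center [([356.0, 224.0], 0.93)]
easel [([213.0, 249.0], 0.79), ([186.0, 223.0], 0.17)]
tray [([487.0, 254.0], 0.91)]
bowls [([399.0, 159.0], 0.64)]
chilli_jar [([287.0, 169.0], 0.91)]
teacup [([356.0, 332.0], 0.82)]
side [ 149.68935673 -813.19269682  960.58176926] [ 0.26584961  0.67679249 -0.68686946] 582.4501583593925
rack [([347.0, 272.0], 0.76)]
guard_grip [([255.0, 257.0], 0.69), ([329.0, 223.0], 0.66)]
handheld_center [([284.0, 161.0], 0.62), ([308.0, 170.0], 0.58), ([239.0, 198.0], 0.56), ([450.0, 270.0], 0.45)]
docked_center [([367.0, 243.0], 0.6)]
easel [([316.0, 200.0], 0.76)]
tray [([418.0, 381.0], 0.97)]
bowls [([452.0, 267.0], 0.87)]
chilli_jar [([390.0, 213.0], 0.75)]
teacup [([281.0, 295.0], 0.66)]
{'t': 1.0, 'joints': array([ 1.13541780e+00,  4.90890109e-01,  1.55893530e+00,  2.89240535e-05,
        1.09170409e+00, -1.05620928e-01]), 'qvel': array([-6.28248254e-05, -1.51719326e-03,  1.12838269e-03,  6.19181027e-04,
       -1.19251551e-04, -2.12076365e-03]), 'tau': array([ 3.24713019e-04, -6.12467623e+01, -2.58434683e+01,  6.92621246e-02,
        4.45898774e-02,  6.64547798e-06]), 'eef_pos': array([202.36688361, 591.31739549, 404.75491549]), 'tcp_rot': array([ 3.14152714e+00, -1.88673400e-05,  2.81182172e+00]), 'ft_force': array([-0.02689447,  0.737728  ,  0.34952556]), 'moment': array([-0.00196612,  0.02867245,  0.02441081]), 'grip_force': 0.0, 'opening': 0.9964414167280277}
```

View pics/top0.png

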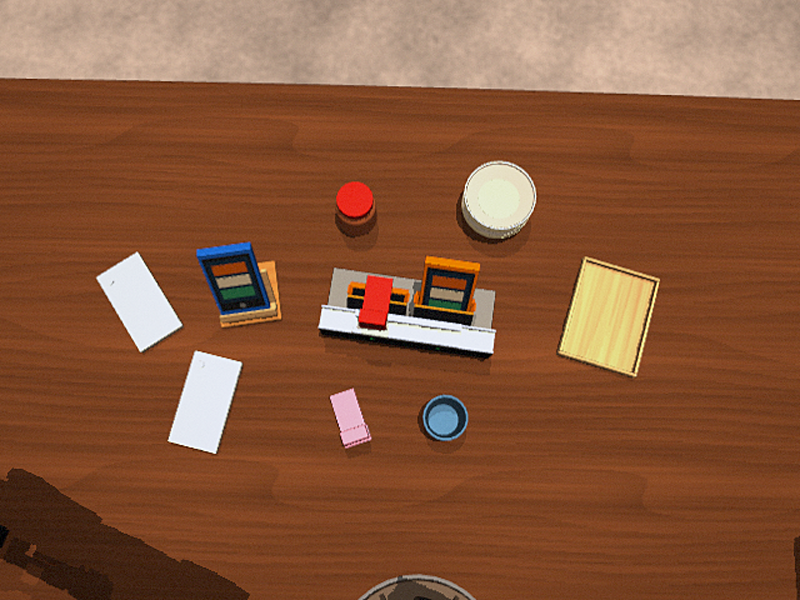

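View pics/side0.png

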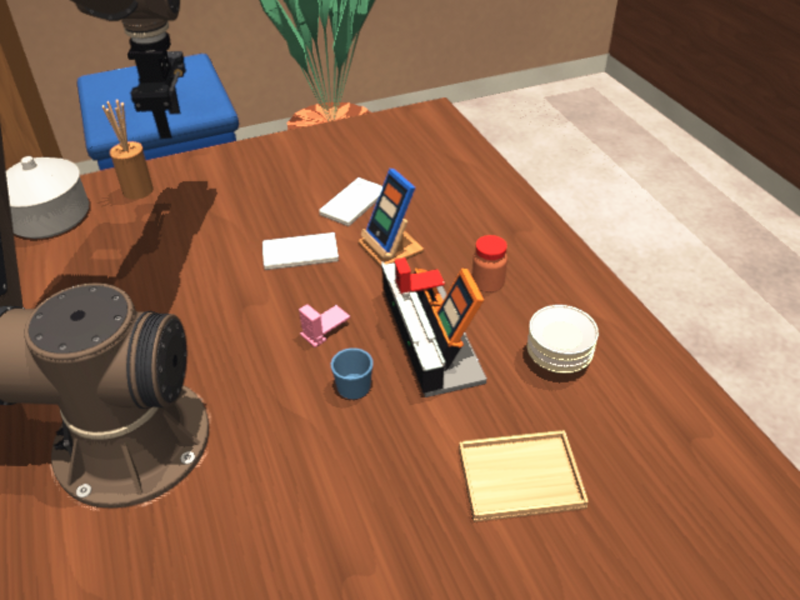

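Candidates: the guard is either the red one on the rack at (299,245) or the pink one on the table at (278,336). The handheld is either the blue one in the easel at (186,221) or the white ones at (113,242) and (166,319). The red guard and the blue handheld fit by colour and by where they stand. I'll confirm with one enlarged crop.

Run:
```python
from h import *
p=read_camera('top'); save('crop1.png',p['image'],(140,180,410,300),s=2.95)
for n,uv,z in [('guardtop',(300,253),138),('tl',(257,247),85.5),('tr',(395,262),85.5),('br',(395,283),0),('hh',(190,225),100),('tray',(487,254),5),('easelbase',(200,258),10)]:
    print(n,onz(p,uv,z).round(1))
p=read_camera('wrist'); c,d=ray(p,[320,240]); print(c,d,p['fx'],env.state()['eef_pos'])
```

```text
guardtop [505.9  75.7 138. ]
tl [525.6 159.8  85.5]
tr [ 503.7 -104.4   85.5]
br [ 476.1 -116.     0. ]
hh [561.8 287.9 100. ]
tray [ 540.6 -305.     5. ]
easelbase [515.  282.6  10. ]
[135.98979898 614.61157562 384.15025809] [ 0.24019033 -0.07695912 -0.96768334] 359.20755063114814 [202.39523914 591.30993059 404.77530586]
```

View pics/crop1.png

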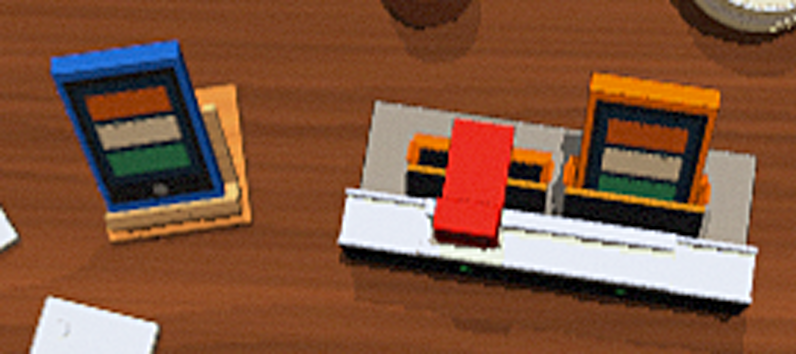

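The crop confirms both: the red guard covers the left pocket at px (302,241), and the blue handheld stands in the easel at px (187,224). The nearest open end is the left one (+y).

Run:
```python
from h import *
p=read_camera('top')
f=lambda c,z: onz(p,(140+c[0]/2.95,180+c[1]/2.95),z)
nl,nr,fl,fr=[f(c,85.5) for c in [(341,244),(750,303),(347,190),(757,246)]]
print(nl,nr,fl,fr,np.linalg.norm(nl-nr),np.linalg.norm(fl-fr),np.linalg.norm(nl-fl))
yv=((nl-nr)+(fl-fr))[:2]; yaw=np.arctan2(-yv[0],yv[1]); print('rack yaw',yaw)
mid=(nl+nr+fl+fr)/4; print('mid',mid)
# guard block top near edge corners z=138
a,b=[f(c,138) for c in [(434,232),(498,240)]]; 
print('guard near top',a,b,np.linalg.norm(a-b))
R=np.array([[np.cos(yaw),-np.sin(yaw)],[np.sin(yaw),np.cos(yaw)]])
print('in rack', (((a+b)/2-mid)[:2])@R)
# handheld top edge corners (back/top face) seen from above
for z in (155,): print([f(c,z) for c in [(52,62),(180,42),(60,76),(184,60)]])
for c in [(107,240),(250,222),(236,86)]: print('easel base',f(c,10))
q=[(467,205),(528,221),(509,300),(446,283)]
T=[onz(p,c,18) for c in q]; print('tray',np.mean(T,0),[np.linalg.norm(T[i]-T[i-1]).round(1) for i in range(4)], np.arctan2(*(T[0]-T[3])[[1,0]]))
print(env.state()['tcp_rot'])
```

```text
[495.00775846 161.03398063  85.5       ] [ 463.84443129 -102.95715948   85.5       ] [530.6967667  158.81488458  85.5       ] [ 501.13088802 -107.45062645   85.5       ] 265.8241430276364 267.90196629865784 35.75793193434811
rack yaw -0.11403111065458243
mid [497.66996112  27.36026982  85.5       ]
guard near top [494.77808775  98.72461628 138.        ] [490.8700874   59.20896152 138.        ] 39.70843031672961
in rack [-10.68640565  50.7199767 ]
[array([591.96710018, 338.2070857 , 155.        ]), array([606.93609264, 259.66826815, 155.        ]), array([583.13535381, 332.51191505, 155.        ]), array([595.43359255, 256.41744121, 155.        ])]
easel base [506.68539762 330.57819446  10.        ]
easel base [522.08198306 232.48235574  10.        ]
easel base [618.96058164 247.94516834  10.        ]
tray [ 542.76154454 -302.58569696   18.        ] [np.float64(170.4), np.float64(129.4), np.float64(170.9), np.float64(130.2)] -0.2757219465584165
[ 3.14156912e+00 -3.34801310e-05  2.81181878e+00]
```

Rack x points to world −x, as expected. Measured sizes match the given ones: the track is 266–268 mm, the block 39.7 mm and the tray 170x130 mm. Next I go above the guard and look from close by.

{"op": "move_arm", "data": {"commands": [[[0.56,-0.95,0],0.15,1],[[0.56,-0.95,0],0.15,1],[[0.56,-0.95,0],0.15,1],[[0.56,-0.95,0],0.15,1],[[0.56,-0.95,0],0.15,1],[[0.56,-0.95,0],0.15,1],[[0.56,-0.95,0],0.15,1],[[0.56,-0.95,0],0.15,1],[[0.56,-0.95,0],0.15,1],[[0.56,-0.95,0],0.15,1],[[0.56,-0.95,0],0.15,1],[[0.56,-0.95,0],0.15,1],[[0.56,-0.95,0],0.15,1],[[0.56,-0.95,0],0.15,1],[[0.56,-0.95,0],0.15,1],[[0.56,-0.95,0],0.15,1],[[0.56,-0.95,0],0.15,1],[[0.56,-0.95,0],0.15,1],[[0,0,0],0,1]]}}

```text
t: 2.73
eef_pos: [507.0, 74.6, 404.8]
tcp_rot: [-3.141, 0.002, 3.025]
ft_force: [-1.3, 1.0, -0.0]
opening: 1.003
grip_force: 0.0
```

Run:
```python
from h import *
p=read_camera('wrist'); save('w1.png',p['image'],s=1.25); s=env.state(); print(s['eef_pos'],s['tcp_rot'],s['t'])
for z,q in [('guard',(503.4,77.7,138)),('mid',(497.7,27.4,85.5))]: print(z,proj(p,q))
```

```text
[505.82783445  76.24947354 404.59286635] [3.14158218e+00 2.39135773e-04 3.02439573e+00] 2.7833
guard [[321.55754369 242.41456018]]
mid [[261.53164515 226.52221018]]
```

View pics/w1.png

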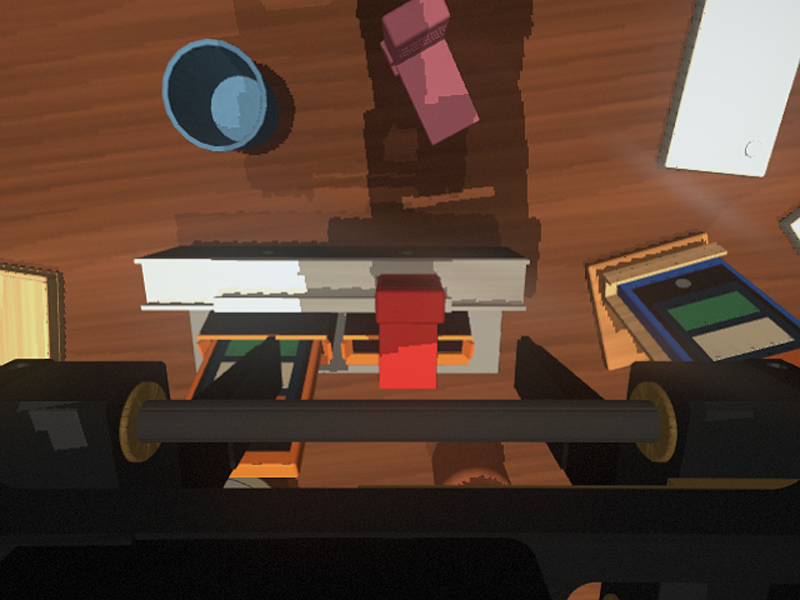

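The wrist view (robot side up) shows the red block top at about (410,307) and track corners at (134,260) and (527,260). I'll pull exact numbers from the pixels.

Run:
```python
from h import *
p=read_camera('wrist'); save('w2.png',p['image'],(240,190,420,320),s=4.4)
im=p['image'].astype(int); red=(im[...,0]>90)&(im[...,1]<60)&(im[...,2]<70)
for r in range(216,314,6):
    c=np.where(red[r,270:390])[0]+270
    if len(c): print(r,c.min(),c.max(),im[r,(c.min()+c.max())//2])
for c in [(134.5,260),(527,260),(142,307.5),(525,308)]:
    print(onz(p,(c[0]/1.25,c[1]/1.25),85.5))
```

```text
222 302 302 [91 48 43]
228 348 349 [91 43 37]
234 300 351 [96 38 32]
240 298 352 [160  45  40]
246 298 352 [160  45  40]
252 298 352 [160  47  38]
258 298 352 [163  47  38]
264 301 347 [160  43  37]
270 301 347 [162  47  38]
276 301 347 [161  46  39]
282 301 347 [228  64  55]
288 302 310 [228  63  52]
294 302 328 [228  61  53]
300 302 342 [228  61  52]
306 302 347 [228  58  50]
312 302 346 [210  57  47]
[465.47646354 -95.89337151  85.5       ]
[495.97433775 165.07954578  85.5       ]
[498.25711969 -99.49212975  85.5       ]
[529.29322095 162.23828799  85.5       ]
```

View pics/w2.png

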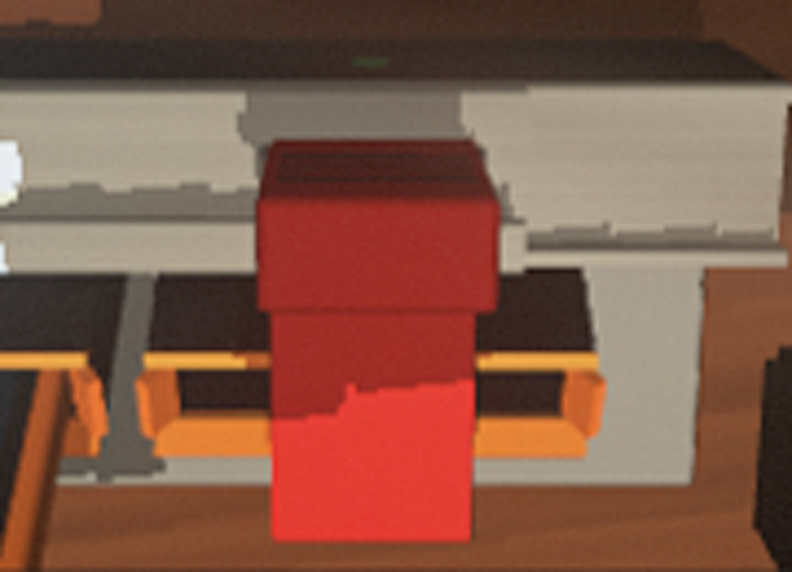

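Run:
```python
from h import *
p=read_camera('wrist')
C=[onz(p,(240+c[0]/4.4,190+c[1]/4.4),138) for c in [(258,198),(497,197),(497,310),(258,310)]]
print(np.round(C,1), np.mean(C,0)); s=env.state(); print(s['eef_pos'],s['tcp_rot'])
q=read_camera('side'); 
print(proj(q,[(503.4,77.7,138),np.mean(C,0)])); save('s2.png',q['image'],(290,190,400,330),s=4)
```

```text
[[493.7  65.4 138. ]
 [497.9 103.4 138. ]
 [516.8 101.7 138. ]
 [512.3  62.9 138. ]] [505.18612468  83.33568972 138.        ]
[504.60023695  78.27250771 404.64477346] [ 3.14141525e+00 -4.55665272e-04  3.02666863e+00]
[[321.10345457 212.17757971]
 [320.8825126  210.41481878]]
```

View pics/s2.png

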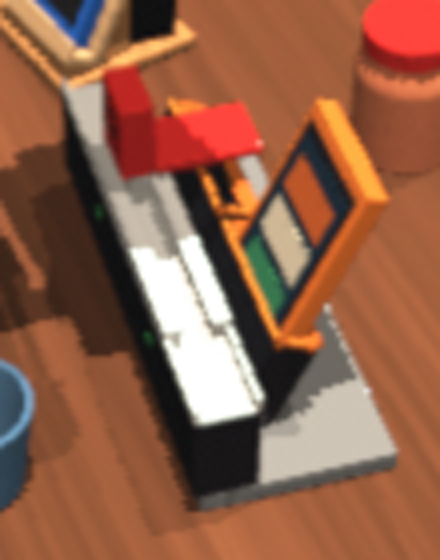

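{"op": "move_arm", "data": {"commands": [[[0.02,0.125,-0.7],0,1],[[0,0,-0.75],0,1],[[0,0,-0.75],0,1],[[0,0,-0.75],0,1],[[0,0,-0.75],0,1],[[0,0,0],0,1],[[0,0,0],0,-1],[[0,0,0],0,-1],[[0,0,0],0,-1],[[0,0,0],0,-1],[[0,0,0],0,-1],[[0,0,0],0,-1]]}}

```text
t: 3.93
eef_pos: [505.4, 82.1, 294.4]
tcp_rot: [3.141, 0.001, 3.028]
ft_force: [-0.2, -0.3, -0.1]
opening: 0.637
grip_force: 0.0
```

{"op": "move_arm", "data": {"commands": [[[0,0,-0.05],0,-1],[[0,0,0],0,-1],[[0,0,0],0,-1],[[0,0,0],0,-1],[[0,0,0],0,-1],[[0,0,0],0,-1],[[0,0,0],0,-1],[[0,0,0],0,-1]]}}

```text
t: 4.6
eef_pos: [505.4, 82.0, 292.2]
tcp_rot: [3.142, -0.0, 3.028]
ft_force: [-0.3, -1.2, -1.0]
opening: 0.417
grip_force: 30.0
```

{"op": "move_arm", "data": {"commands": [[[0.038,0.32,0],0,-1],[[0.038,0.32,0],0,-1],[[0.038,0.32,0],0,-1],[[0.038,0.32,0],0,-1],[[0.038,0.32,0],0,-1],[[0.038,0.32,0],0,-1],[[0,0,0],0,-1],[[0,0,0],0,-1]]}}

```text
t: 5.27
eef_pos: [512.2, 140.4, 292.2]
tcp_rot: [3.141, 0.0, 3.029]
ft_force: [0.3, 0.7, -0.5]
opening: 0.415
grip_force: 30.0
```

Run:
```python
from h import *
s=env.state(); print(s['eef_pos'],s['ft_force'])
p=read_camera('side'); q=read_camera('wrist')
a=np.hstack([cv2.resize(p['image'][180:300,270:400],None,fx=3.07,fy=3.07),cv2.resize(q['image'][150:330,200:460],None,fx=1.5,fy=2.05)[:368]]); save('g3.png',a)
```

```text
[512.17372225 140.37197489 292.21613985] [ 0.31264497  0.7327934  -0.48007515]
```

View pics/g3.png

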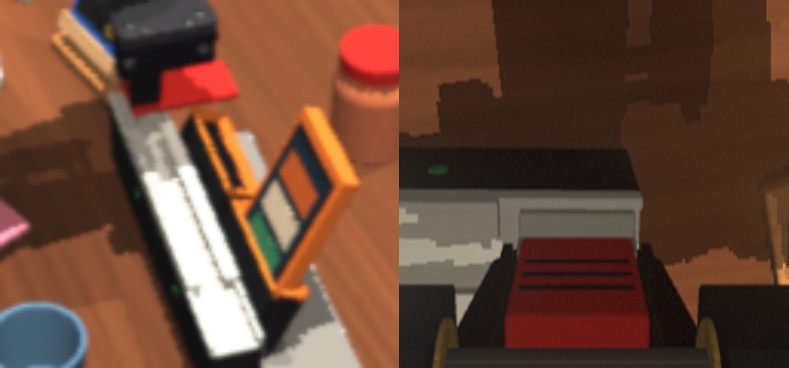

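The guard is in the lip-free end section (side view, and wrist view with the block between cols 510 and 640). Lifting.

{"op": "move_arm", "data": {"commands": [[[0,0,0.2],0,-1],[[0,0,0.3],0,-1],[[0,0,0.4],0,-1],[[0,0,0.5],0,-1]]}}

```text
t: 5.7
eef_pos: [512.2, 139.3, 335.1]
tcp_rot: [-3.141, -0.001, 3.027]
ft_force: [-0.7, -0.4, -1.9]
opening: 0.418
grip_force: 30.0
```

{"op": "move_arm", "data": {"commands": [[[0,0,0.8],0,-1],[[0,0,1],0,-1],[[0,0,1],0,-1],[[0.06,-0.5,0.1],-0.12,-1],[[0.06,-0.91,0],-0.12,-1],[[0.06,-0.91,0],-0.12,-1],[[0.06,-0.91,0],-0.12,-1],[[0.06,-0.91,0],-0.12,-1],[[0.06,-0.91,0],-0.12,-1],[[0.06,-0.91,0],-0.12,-1],[[0.06,-0.91,0],-0.12,-1],[[0.06,-0.91,0],-0.12,-1],[[0.06,-0.91,0],-0.12,-1],[[0.06,-0.91,0],-0.12,-1],[[0.06,-0.91,0],-0.12,-1],[[0.06,-0.91,0],-0.12,-1],[[0.06,-0.91,0],-0.12,-1],[[0.06,-0.91,0],-0.12,-1],[[0.06,-0.91,0],-0.12,-1],[[0.06,-0.5,0],-0.12,-1]]}}

```text
t: 7.37
eef_pos: [542.3, -302.5, 422.1]
tcp_rot: [-3.141, 0.001, 2.862]
ft_force: [-0.3, 0.1, -0.9]
opening: 0.423
grip_force: 30.0
```

{"op": "move_arm", "data": {"commands": [[[0,0,-0.5],0,-1],[[0,0,-1],0,-1],[[0,0,-1],0,-1],[[0,0,-1],0,-1],[[0,0,-1],0,-1],[[0,0,-0.6],0,-1],[[0,0,0],0,-1],[[0,0,0],0,-1]]}}

```text
t: 8.03
eef_pos: [542.9, -299.8, 268.5]
tcp_rot: [3.141, -0.001, 2.864]
ft_force: [0.7, 0.3, -0.9]
opening: 0.418
grip_force: 30.0
```

Run:
```python
from h import *
s=env.state(); print(s['eef_pos'],s['tcp_rot'],s['ft_force'],s['opening'])
p=read_camera('side'); save('t1.png',p['image'],(320,250,560,430),s=3.3)
```

```text
[ 542.94628423 -299.78218189  268.48639532] [ 3.14110984e+00 -1.03223785e-03  2.86442972e+00] [ 0.71165927  0.305258   -0.87445875] 0.4175820045955671
```

View pics/t1.png

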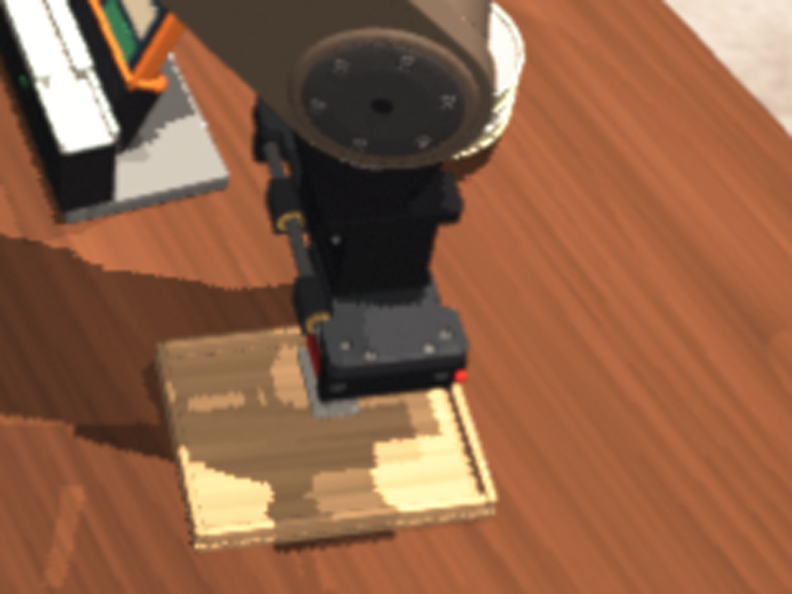

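The guard is over the tray, its foot at crop (335,405), about 43 mm above the floor. Lowering it slowly.

{"op": "move_arm", "data": {"commands": [[[0,0,-0.5],0,-1],[[0,0,-0.4],0,-1],[[0,0,-0.25],0,-1],[[0,0,-0.15],0,-1],[[0,0,-0.07],0,-1],[[0,0,0],0,-1],[[0,0,0],0,-1]]}}

```text
t: 8.67
eef_pos: [542.9, -299.9, 227.6]
tcp_rot: [-3.142, 0.0, 2.865]
ft_force: [0.5, 0.7, -1.6]
opening: 0.419
grip_force: 30.0
```

{"op": "move_arm", "data": {"commands": [[[0,0,-0.05],0,-1],[[0,0,-0.03],0,-1],[[0,0,0],0,-1],[[0,0,0],0,-1]]}}

```text
t: 9.0
eef_pos: [542.9, -299.9, 225.2]
tcp_rot: [-3.141, 0.001, 2.865]
ft_force: [-0.3, -0.1, 2.8]
opening: 0.42
grip_force: 30.0
```

{"op": "move_arm", "data": {"commands": [[[0,0,0],0,-0.1],[[0,0,0],0,0.2],[[0,0,0],0,1],[[0,0,0],0,1],[[0,0,0],0,1],[[0,0,0],0,1],[[0,0,0],0,1],[[0,0,0],0,1],[[0,0,0],0,1],[[0,0,0],0,1]]}}

```text
t: 9.83
eef_pos: [542.8, -299.8, 224.8]
tcp_rot: [3.142, 0.0, 2.865]
ft_force: [-0.0, -0.2, -0.4]
opening: 0.986
grip_force: 0.0
```

{"op": "move_arm", "data": {"commands": [[[0,0,0.3],0,1],[[0,0,0.8],0,1],[[0,0,1],0,1],[[0,0,1],0,1],[[0,0,1],0,1],[[0,0,1],0,1],[[0,0,1],0,1],[[0,0.5,0.5],0,1],[[0,0.9,0],0.2,1],[[0,0.9,0],0.2,1],[[0,0.9,0],0.2,1],[[0,0.9,0],0.2,1],[[0,0.9,0],0.2,1],[[0,0.9,0],0.2,1],[[0,0.9,0],0.2,1],[[0,0.9,0],0.2,1],[[0,0.9,0],0.2,1],[[0,0.9,0],0.2,1],[[0,0.9,0],0.2,1],[[0,0.9,0],0.2,1]]}}

```text
t: 11.5
eef_pos: [542.0, 41.1, 422.8]
tcp_rot: [3.141, -0.0, 3.058]
ft_force: [-0.1, 0.2, 0.6]
opening: 1.001
grip_force: 0.0
```

{"op": "move_arm", "data": {"commands": [[[0,0.9,0],0.4,1],[[0,0.9,0],0.4,1],[[0,0.9,0],0.4,1],[[0,0.9,0],0.4,1],[[0,0.9,0],0.4,1],[[0,0.9,0],0.4,1],[[0,0.9,0],0.4,1],[[0,0,0],0,1],[[0,0,0],0,1],[[0,0,0],0,1]]}}

```text
t: 12.33
eef_pos: [542.3, 228.1, 422.6]
tcp_rot: [-3.141, -0.001, -3.003]
ft_force: [-0.6, -0.0, -0.2]
opening: 0.995
grip_force: 0.0
```

```bash
cat >> h.py <<'E'
from scipy.optimize import minimize
def slab(c,yaw,lo=-75.,tilt=np.radians(25)):
    """corners of a handheld; yaw = angle of its left axis e_l from world +y; x_near=(-cos,-sin)"""
    el=np.array([-np.sin(yaw),np.cos(yaw),0]); far=np.array([np.cos(yaw),np.sin(yaw),0])
    up=np.array([0,0,1.]); z=np.cos(tilt)*up+np.sin(tilt)*far; n=np.cross(el,z); n=n if n[2]>0 else -n
    return np.array([c+a*7*n+b*40*el+d*z for a in(-1,1) for b in(-1,1) for d in(lo,75)])
S=4
def hull_mask(p,X,box):
    q=(proj(p,X)-np.array(box[:2])+.5)*S-.5
    m=np.zeros(((box[3]-box[1])*S,(box[2]-box[0])*S),np.uint8)
    cv2.fillConvexPoly(m,np.round(cv2.convexHull(q.astype(np.float32))*16).astype(np.int32),255,shift=4)
    return cv2.resize(m,None,fx=1/S,fy=1/S,interpolation=cv2.INTER_AREA)/255.
def fit(views,x0,los=True):
    """views: list of (picture, mask). x=[cx,cy,cz,yaw, lo per view]"""
    B=[]
    for p,m in views:
        r,c=np.where(m); B.append((max(c.min()-15,0),max(r.min()-15,0),min(c.max()+15,640),min(r.max()+15,480)))
    s=np.array([1,1,1,.02]+[1]*len(views))
    def cost(v):
        x=np.array(v)*s; t=0
        for i,((p,m),b) in enumerate(zip(views,B)):
            h=hull_mask(p,slab(x[:3],x[3],x[4+i]),b); t+=np.abs(h-m[b[1]:b[3],b[0]:b[2]]).sum()/m.sum()
        return t
    v=np.array(x0)/s; sim=np.vstack([v]+[v+d for d in np.eye(len(v))*5])
    for _ in range(3):
        r=minimize(cost,v,method='Nelder-Mead',options=dict(initial_simplex=sim,maxiter=800,xatol=.02,fatol=1e-5)); v=r.x
        sim=np.vstack([v]+[v+d for d in np.eye(len(v))*2])
    return v*s,r.fun
def colmask(p,thing,near):
    best=[r for r in cut_out(thing,p) if np.hypot(*(np.array(r['at'])-near))<35]
    return best[0]['region'] if best else None
E
python3 - <<'E'
from h import *
t=read_camera('top'); sd=read_camera('side'); w=read_camera('wrist')
import pickle; pickle.dump([t,sd,w],open('v1.pkl','wb'))
g=[onz(t,(352,223),110)]
def go(name,thing,guess,lo,vs):
    V=[]
    for n,p in vs:
        m=colmask(p,thing,proj(p,guess)[0]); print(name,n,proj(p,guess)[0].round(),None if m is None else m.sum())
        if m is not None: V.append((n,p,m))
    for sub in [V]+[[v] for v in V]:
        x0=list(guess)+[yaw0]+[lo]*len(sub)
        x,f=fit([(p,m) for _,p,m in sub],x0); print(name,[v[0] for v in sub],x.round(2),round(f,3))
yaw0=.16; go('blue','handheld_center',[568,289,93],-75,[('top',t),('side',sd),('wrist',w)])
yaw0=-.115; go('orange','docked_center',g[0],-25,[('top',t),('side',sd)])
a=np.hstack([w['image'][:,:400],t['image'][150:320].repeat(2,0)[:340][:,:0].reshape(340,0,3) if 0 else np.zeros((480,0,3),np.uint8)])
b=cv2.resize(t['image'][190:310,400:560],None,fx=2,fy=2); c=cv2.resize(t['image'][190:310,230:410],None,fx=2,fy=2)
im=np.zeros((600,800,3),np.uint8); im[:360,:480]=cv2.resize(w['image'],(480,360)); im[360:600,:360]=c; im[360:600,370:690]=b
im[:300,490:800]=cv2.resize(sd['image'][330:430,360:463],(310,300)); save('c9.png',im)
E
```

```text
blue top [190. 223.] None
blue side [313. 169.] 1057
blue wrist [381. 265.] 8321
blue ['side', 'wrist'] [ 6.0739e+02  3.1224e+02 -2.5740e+01  1.4000e-01  1.0109e+02 -1.1219e+02] 1.24
blue ['side'] [ 6.1221e+02  2.2605e+02  1.0272e+02 -7.0000e-02 -4.7660e+01] 1.0
blue ['wrist'] [ 5.7146e+02  2.9831e+02  8.9760e+01  1.7000e-01 -8.3250e+01] 0.396
orange top [352. 223.] 1719
orange side [369. 242.] 1276
orange ['top', 'side'] [ 5.5143e+02 -2.9620e+01  9.2610e+01 -1.5000e-01 -2.2440e+01 -2.5360e+01] 0.082
orange ['top'] [ 5.4565e+02 -2.7790e+01  1.1847e+02 -1.3000e-01 -2.1540e+01] 0.046
orange ['side'] [ 5.6103e+02 -1.1810e+01  7.3640e+01 -1.3000e-01 -2.7100e+01] 0.031
```

View pics/c9.png

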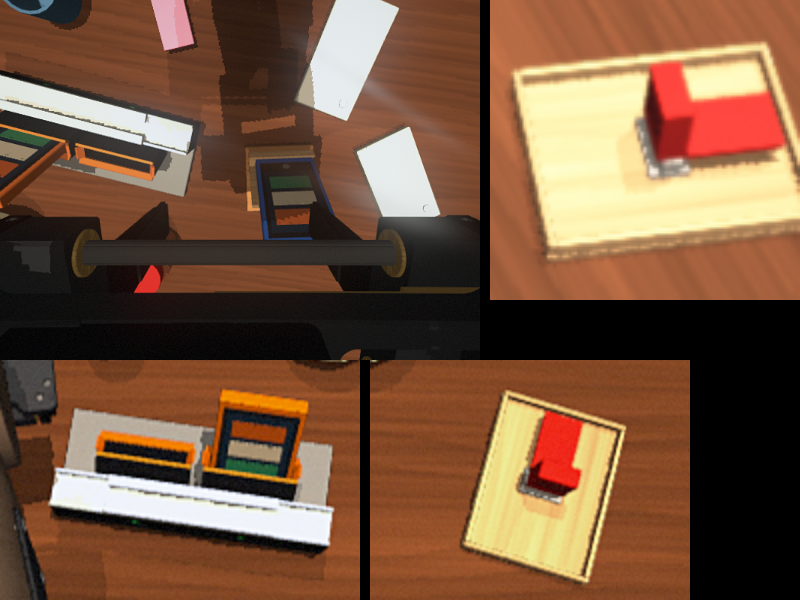

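The guard stands upright in the tray in both views (crop (555,480) from the top, (670,110) from the side), with its foot flat inside the walls. The arm hides the handheld, so I'll clear it for a clean fit.

{"op": "move_arm", "data": {"commands": [[[-0.9,-0.9,0],0,1],[[-0.9,-0.9,0],0,1],[[-0.9,-0.9,0],0,1],[[-0.9,-0.9,0],0,1],[[-0.9,-0.9,0],0,1],[[-0.2,-0.9,0],0,1],[[0,-0.9,0],0,1],[[0,-0.9,0],0,1],[[0,-0.9,0],0,1],[[0,-0.9,0],0,1],[[0,0,0],0,1],[[0,0,0],0,1]]}}

```text
t: 13.73
eef_pos: [401.7, -42.8, 422.8]
tcp_rot: [3.141, 0.0, -3.006]
ft_force: [-0.1, 0.1, -0.0]
opening: 0.997
grip_force: 0.0
```

Run:
```python
from h import *
import pickle
t=read_camera('top'); sd=read_camera('side'); pickle.dump([t,sd],open('v2.pkl','wb')); print(env.state()['eef_pos'])
M=[]
for th,guess,n in [('handheld_center',[568,289,93],'blue'),('docked_center',[551,-30,93],'orange')]:
    for nm,p in [('top',t),('side',sd)]:
        r=cut_out(th,p); print(n,nm,proj(p,guess)[0].round(),[(np.round(a['at']).tolist(),int(a['region'].sum()),round(a['confidence'],2)) for a in r])
```

```text
[401.71072251 -41.5189734  422.79065851]
blue top [190. 223.] [([111.0, 242.0], 2869, 0.92), ([186.0, 222.0], 2407, 0.59), ([163.0, 323.0], 3024, 0.57), ([356.0, 220.0], 1263, 0.5)]
blue side [313. 169.] [([238.0, 199.0], 1352, 0.92), ([319.0, 153.0], 416, 0.63)]
orange top [357. 236.] [([357.0, 220.0], 1373, 0.64)]
orange side [361. 253.] [([368.0, 244.0], 1177, 0.8)]
```

```bash
cat >> h.py <<'E'
def fitz(p,m,x0,z):
    """single view, height fixed: [cx,cy,yaw,lo]"""
    r,c=np.where(m); b=(max(c.min()-15,0),max(r.min()-15,0),min(c.max()+15,640),min(r.max()+15,480)); mm=m[b[1]:b[3],b[0]:b[2]]
    f=lambda v: np.abs(hull_mask(p,slab(np.array([v[0],v[1],z]),v[2]*.02,v[3]),b)-mm).sum()/m.sum()
    v=np.array([x0[0],x0[1],x0[2]/.02,x0[3]])
    for k in (5,2,1):
        r=minimize(f,v,method='Nelder-Mead',options=dict(initial_simplex=np.vstack([v]+[v+d*k for d in np.eye(4)]),xatol=.02,fatol=1e-5)); v=r.x
    return v*[1,1,.02,1],r.fun
E
python3 - <<'E'
from h import *
t=read_camera('top'); sd=read_camera('side')
mb=colmask(t,'handheld_center',(187,222)); 
for z in (92,95): print('blue',z,fitz(t,mb,[568,289,.16,-75],z))
mo=colmask(t,'docked_center',(357,220)); ms=colmask(sd,'docked_center',(368,244))
for z in (90,93,96,99):
    a=fitz(t,mo,[551,-30,-.115,-22],z); b=fitz(sd,ms,[551,-30,-.115,-25],z); print('orange',z,a[0].round(2),round(a[1],3),b[0].round(2),round(b[1],3))
# guard in tray: block top centre (crops known TCP 542.8,-299.8): red mask projection check
im=t['image'].astype(int); red=(im[...,0]>150)&(im[...,1]<80)&(im[...,2]<80); red[:,:440]=0
R,C=np.where(red); print('red top', C.min(),C.max(),R.min(),R.max(), C.mean(),R.mean())
yaw=-.277; f=np.array([np.cos(yaw),np.sin(yaw),0]); e=np.array([-np.sin(yaw),np.cos(yaw),0]); g=np.array([542.8,-299.8,53])
P=lambda a,b,c:[g+x*f+y*e+z*np.array([0,0,1]) for x in a for y in b for z in c]
box=(440,180,540,320)
h=np.maximum(hull_mask(t,P((-10,10),(-20,20),(-26,18)),box),hull_mask(t,P((-10,72),(-20,20),(-32,-26)),box))
rr,cc=np.where(h>.5); print('model', cc.min()+440,cc.max()+440,rr.min()+180,rr.max()+180,cc.mean()+440,rr.mean()+180, h.sum(), red.sum())
E
```

```text
blue 92 (array([ 5.62519292e+02,  2.94650104e+02,  1.67142644e-01, -6.56797847e+01]), np.float64(0.049530184064873216))
blue 95 (array([ 5.61378823e+02,  2.93743913e+02,  1.60634026e-01, -6.44087819e+01]), np.float64(0.05250268159780323))
orange 90 [ 5.5282e+02 -2.9740e+01 -1.2000e-01  7.9800e+00] 0.19 [ 5.5227e+02 -2.7500e+01 -1.5000e-01 -2.3610e+01] 0.047
orange 93 [ 5.5203e+02 -2.9270e+01 -1.3000e-01  8.3600e+00] 0.191 [ 5.5005e+02 -3.1020e+01 -1.6000e-01 -2.2730e+01] 0.049
orange 96 [ 5.5117e+02 -2.9040e+01 -1.3000e-01  8.7300e+00] 0.192 [ 5.4836e+02 -3.4120e+01 -1.6000e-01 -2.2290e+01] 0.051
orange 99 [ 5.5032e+02 -2.8960e+01 -1.3000e-01  9.4100e+00] 0.194 [ 5.470e+02 -3.643e+01 -1.600e-01 -2.217e+01] 0.053
red top 447 537 101 374 493.19444444444446 234.7514619883041
model 477 505 215 258 491.61469933184856 237.93429844097994 896.3960784313724 684
```

{"op": "move_arm", "data": {"commands": [[[0.5,0.94,0],0.35,1],[[0.5,0.94,0],0,1],[[0.5,0.94,0],0,1],[[0.5,0.94,0],0,1],[[0.5,0.94,0],0,1],[[0.5,0.94,0],0,1],[[0.5,0.94,0],0,1],[[0.5,0.94,0],0,1],[[0.5,0.94,0],0,1],[[0.5,0.94,0],0,1],[[0.5,0.94,0],0,1],[[0.45,0.94,0],0,1],[[0,0,-0.7],0,1],[[0,0,-0.6],0,1],[[0,0,0],0,1],[[0,0,0],0,1]]}}

```text
t: 15.62
eef_pos: [580.4, 296.7, 383.2]
tcp_rot: [-3.141, -0.002, -2.974]
ft_force: [-0.5, -0.3, 0.5]
opening: 1.001
grip_force: 0.0
```

Run:
```python
from h import *
s=env.state(); print(s['eef_pos'],s['tcp_rot'])
w=read_camera('wrist'); t=read_camera('top'); sd=read_camera('side')
cv2.imwrite('w3.png',w['image'][...,::-1])
# blue columns in wrist rows
im=w['image'].astype(int); 
for r in range(200,330,10):
    b=np.where((im[r,:,2]>im[r,:,0]+25)&(im[r,:,2]>50))[0]
    if len(b): print(r,b.min(),b.max())
for z,c in ((92,(562.5,294.6,92)),): print(proj(w,slab(np.array(c),.163)).round(1).tolist())
# fingers tips inner positions projected for check
# guard bias
for n,p in(('top',t),('side',sd)):
    im=p['image'].astype(int); red=(im[...,0]>110)&(im[...,1]<80)&(im[...,2]<80)
    yaw=-.277; f=np.array([np.cos(yaw),np.sin(yaw),0]); e=np.array([-np.sin(yaw),np.cos(yaw),0])
    c0=proj(p,(542,-300,53))[0].round().astype(int); box=(c0[0]-45,c0[1]-45,c0[0]+45,c0[1]+45); mm=red[box[1]:box[3],box[0]:box[2]]
    def f0(v):
        g=np.array([v[0],v[1],53]); P=lambda a,b,c:[g+x*f+y*e+z*np.array([0,0,1]) for x in a for y in b for z in c]
        h=np.maximum(hull_mask(p,P((-10,10),(-20,20),(-32,18)),box),hull_mask(p,P((-10,72),(-20,20),(-32,-26)),box)); return np.abs(h-mm).sum()/mm.sum()
    r=minimize(f0,[542.8,-299.8],method='Nelder-Mead',options=dict(initial_simplex=[[542,-300],[546,-300],[542,-296]])); print(n,'guard',r.x,r.fun,mm.sum())
```

```text
[580.35889081 296.69606844 383.17720122] [-3.14126148e+00 -1.96672595e-03 -2.97442650e+00]
200 272 368
210 270 370
220 268 371
230 266 374
240 265 376
250 263 379
260 261 380
270 259 383
280 257 385
290 256 386
300 258 383
[[276.5, 176.5], [254.2, 298.0], [361.7, 176.9], [383.9, 298.6], [275.5, 162.9], [251.6, 282.1], [363.0, 163.4], [386.7, 282.8]]
top guard [ 557.22454834 -305.40592957] 0.8310725734811325 3046
side guard [ 544.42643595 -302.23283362] 0.2491336329286561 877
```

{"op": "move_arm", "data": {"commands": [[[0,0,-0.4],0,1],[[0,0,-0.5],0,1],[[0,0,-0.5],0,1],[[0,0,-0.5],0,1],[[0,0,-0.5],0,1],[[0,0,-0.3],0,1],[[0,0,0],0,1]]}}

```text
t: 16.35
eef_pos: [580.1, 296.3, 300.9]
tcp_rot: [-3.141, -0.003, -2.975]
ft_force: [0.7, 0.6, -0.6]
opening: 0.996
grip_force: 0.0
```

{"op": "move_arm", "data": {"commands": [[[0,0,0],0,0.75],[[0,0,0],0,0.7],[[0,0,0],0,0.65],[[0,0,0],0,0.6],[[0,0,0],0,-1],[[0,0,0],0,-1],[[0,0,0],0,-1],[[0,0,0],0,-1]]}}

```text
t: 17.02
eef_pos: [580.5, 296.9, 304.0]
tcp_rot: [3.141, 0.002, -2.975]
ft_force: [-0.9, 3.0, 6.7]
opening: 0.844
grip_force: 30.0
```

{"op": "move_arm", "data": {"commands": [[[0.07,0.01,0.15],0,-1],[[0.07,0.01,0.15],0,-1],[[0.07,0.01,0.15],0,-1],[[0.07,0.01,0.15],0,-1],[[0,0,0.2],0,-1],[[0,0,0.5],0,-1],[[0,0,0.8],0,-1],[[0,0,0.8],0,-1],[[0,0,0.8],0,-1],[[0,0,0.4],0,-1],[[0,0,0],0,-1],[[0,0,0],0,-1]]}}

```text
t: 18.02
eef_pos: [588.5, 297.6, 426.0]
tcp_rot: [3.141, 0.001, -2.975]
ft_force: [0.3, -0.3, -3.5]
opening: 0.841
grip_force: 30.0
```

Run:
```python
from h import *
s=env.state(); print(s['eef_pos'],s['tcp_rot'],s['ft_force'],s['moment'])
sd=read_camera('side'); t=read_camera('top')
c=s['eef_pos']+np.array([-17.5,-2.9,-171-38.])
for n,p in (('side',sd),('top',t)):
    r=cut_out('handheld_center',p); print(n,proj(p,c)[0].round(),[(np.round(a['at']).tolist(),int(a['region'].sum())) for a in r])
save('sd4.png',sd['image'],(220,60,420,260),s=3)
```

```text
[588.51158744 297.64389303 426.00734323] [ 3.14141598e+00  6.30526589e-04 -2.97461685e+00] [ 0.31201293 -0.34169692 -3.48031749] [ 0.05028509 -0.02705304  0.01058625]
side [312. 125.] [([308.0, 132.0], 1299), ([239.0, 198.0], 1374), ([281.0, 162.0], 981)]
top [173. 203.] [([195.0, 212.0], 405)]
```

```bash
cat >> h.py <<'E'
def slab2(c,yaw,tilt,lo,hi):
    el=np.array([-np.sin(yaw),np.cos(yaw),0]); far=np.array([np.cos(yaw),np.sin(yaw),0]); up=np.array([0,0,1.])
    z=np.cos(tilt)*up+np.sin(tilt)*far; n=np.cos(tilt)*far-np.sin(tilt)*up
    return np.array([c+a*7*n+b*40*el+d*z for a in(-1,1) for b in(-1,1) for d in(lo,hi)])
def inhand(p,m,tcp,yaw,hi=15,z0=0):
    """fit [far,up,tilt] of the handheld's centre relative to the grasp point"""
    g=np.array(tcp)-[0,0,171]; far=np.array([np.cos(yaw),np.sin(yaw),0])
    r,c=np.where(m); b=(max(c.min()-25,0),max(r.min()-25,0),min(c.max()+25,640),min(r.max()+25,480)); mm=m[b[1]:b[3],b[0]:b[2]].astype(float)
    def f(v):
        c=g+v[0]*far+[0,0,v[1]]; T=np.radians(v[2])
        A=hull_mask(p,slab2(c,yaw,T,-75,75),b); B=hull_mask(p,slab2(c,yaw,T,-75,hi),b)
        return (mm*(1-A)).sum()/10+(B*(1-mm)).sum()/10
    v=np.array([-17.5,-38,25.])
    for k in (4,2,1):
        r=minimize(f,v,method='Nelder-Mead',options=dict(initial_simplex=np.vstack([v]+[v+d*k for d in np.eye(3)]),xatol=.02,fatol=1e-4)); v=r.x
    return v,r.fun,f
E
python3 - <<'E'
from h import *
s=env.state(); yaw=s['tcp_rot'][2]%(2*np.pi)-np.pi; print(yaw)
for n,near in(('side',(308,132)),('wrist',None)):
    p=read_camera(n); g=s['eef_pos']-[0,0,171]
    if near is None: near=proj(p,g+[-17,-3,-50])[0]; print([(a['at'],a['region'].sum()) for a in cut_out('handheld_center',p)])
    m=colmask(p,'handheld_center',near)
    if m is None: continue
    for hi in (0,15,25):
        v,f,F=inhand(p,m,s['eef_pos'],yaw,hi); print(n,hi,v.round(2),round(f,2),F([-17.5,-38,25]))
E
```

```text
0.16703444583367544
side 0 [-17.98 -38.3   24.68] 3.13 3.3972549019607836
side 15 [-17.4  -38.11  25.11] 3.83 3.884313725490196
side 25 [-18.21 -38.25  23.8 ] 5.57 5.940784313725491
[([319.1, 270.6], np.int64(27636)), ([477.1, 195.5], np.int64(10536)), ([392.2, 45.6], np.int64(8363))]
wrist 0 [-14.88 -40.31  25.44] 24.19 75.41450980392156
wrist 15 [-14.96 -41.5   25.24] 28.04 88.01490196078433
wrist 25 [-14.66 -40.69  25.59] 31.92 98.27725490196079
```

{"op": "move_arm", "data": {"commands": [[[0.06,-0.4,0],-0.296,-1],[[0.06,-0.6,0],-0.296,-1],[[0.06,-0.7,0],-0.296,-1],[[0.06,-0.7,0],-0.296,-1],[[0.06,-0.7,0],-0.296,-1],[[0.06,-0.7,0],-0.296,-1],[[0.06,-0.7,0],-0.296,-1],[[0.06,-0.7,0],-0.296,-1],[[0.06,-0.7,0],-0.296,-1],[[0.06,-0.7,0],-0.296,-1],[[0.06,-0.64,0],-0.296,-1],[[0.05,-0.4,0],-0.296,-1],[[0,0,-0.4],0,-1],[[0,0,-0.6],0,-1],[[0,0,-0.6],0,-1],[[0,0,-0.4],0,-1],[[0,0,0],0,-1],[[0,0,0],0,-1],[[0,0,0],0,-1]]}}

```text
t: 20.05
eef_pos: [610.2, 68.5, 366.7]
tcp_rot: [3.141, 0.001, 3.024]
ft_force: [0.4, 0.4, -2.4]
opening: 0.838
grip_force: 30.0
```

Run:
```python
from h import *
s=env.state(); yaw=s['tcp_rot'][2]%(2*np.pi)-np.pi; print(s['eef_pos'],yaw)
w=read_camera('wrist'); t=read_camera('top'); sd=read_camera('side')
for n,p in(('side',sd),('wrist',w),('top',t)):
    near=proj(p,s['eef_pos']-[16,0,171+55])[0]; m=colmask(p,'handheld_center',near)
    if m is None: print(n,'none'); continue
    v,f,F=inhand(p,m,s['eef_pos'],yaw,0); print(n,m.sum(),v.round(2),round(f,2))
    near=proj(p,(552,-30,92))[0]; m=colmask(p,'docked_center',near); print('docked',None if m is None else m.sum())
cv2.imwrite('w5.png',w['image'][...,::-1])
im=np.zeros((600,800,3),np.uint8)
im[:480]=cv2.resize(w['image'][130:370,120:520],(800,480))
im[480:600,:240]=cv2.resize(sd['image'][190:250,290:410],(240,120)); im[480:600,240:480]=cv2.resize(t['image'][195:255,250:370],(240,120)); save('c10.png',im)
```

```text
[610.21982815  68.50544618 366.68443516] -0.11755778099299574
side 1145 [-15.04 -39.08  26.11] 2.57
docked 1262
wrist 27792 [-15.16 -40.89  24.56] 21.59
docked None
top none
```

View pics/c10.png

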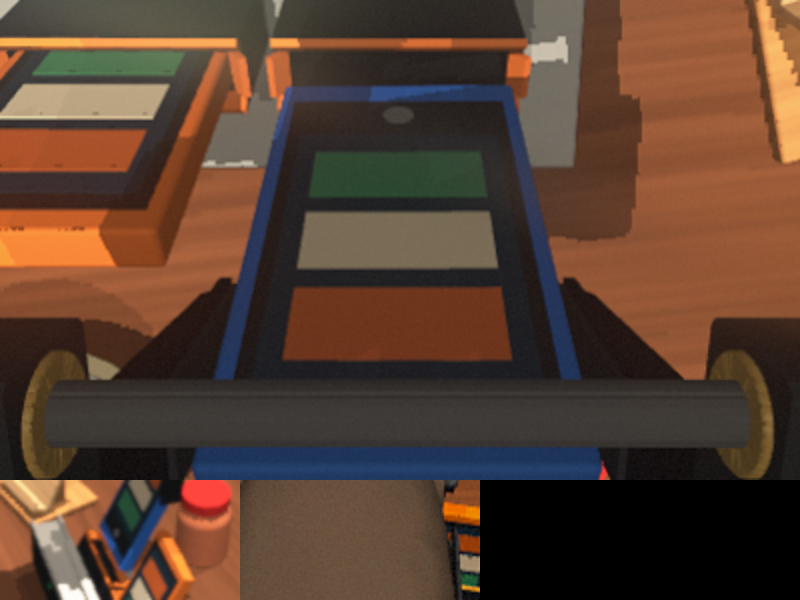

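The wrist view shows the blue lower edge at cols 285–516 and the pocket uprights' inner edges at 290 and 507, so width and yaw are aligned within about 0.7 mm. For the thickness direction I'll locate the docked twin from the same coloured bars in this one image.

```bash
cat > rel.py <<'E'
from h import *
from scipy.optimize import least_squares
def rel(w,tcp,yaw,blue,dock,v):
    g=cv2.cvtColor(w['image'],cv2.COLOR_RGB2GRAY)
    sp=lambda P: cv2.cornerSubPix(g,(np.array(P,np.float32)/2+[120,130]).astype(np.float32).reshape(-1,1,2),(2,2),(-1,-1),(3,30,.01)).reshape(-1,2)
    B=sp(blue); D=sp(dock); print('moved',np.abs(B-(np.array(blue)/2+[120,130])).max(),np.abs(D-(np.array(dock)/2+[120,130])).max())
    T=np.radians(v[2]); far=np.array([np.cos(yaw),np.sin(yaw),0]); el=np.array([-np.sin(yaw),np.cos(yaw),0]); up=np.array([0,0,1.])
    z=np.cos(T)*up+np.sin(T)*far; n=np.sin(T)*up-np.cos(T)*far
    c=np.array(tcp)-[0,0,171]+v[0]*far+v[1]*up; L=[]
    for b in B:
        o,d=ray(w,b); k=((c+7*n-o)@n)/(d@n); q=o+k*d-c; L.append((q@el,q@z))
    L=np.array(L); print('local',L.round(1).tolist())
    T2=np.radians(25); z2=np.cos(T2)*up+np.sin(T2)*far; n2=np.sin(T2)*up-np.cos(T2)*far
    f=lambda x:(proj(w,[x+7*n2+a*el+b*z2 for a,b in L])-D).ravel()
    r=least_squares(f,c-103.5*el-[30,0,64]); x=r.x; print('dock',x.round(1),'rms',np.sqrt((r.fun**2).mean()),'res',r.fun.round(1))
    g2=lambda x:np.append(f(x),(((x-c)@el)+104-dy)/.3)
    for dy in (-1,0,1):
        r=least_squares(g2,x); d=c-r.x; print('dy',dy,r.x.round(1),'off along',(d@z2).round(2),'perp(+ = up/near)',(d@n2).round(2),'el',(d@el).round(2),np.sqrt((r.fun**2).mean()).round(2))
E
python3 - <<'E'
from rel import *
s=env.state(); w=read_camera('wrist')
blue=[(484,152),(487,197),(491,212),(498,269),(503,287),(512,360)]
dock=[(185,50),(182,76),(172,84),(158,120),(152,130),(133,173)]
blue,dock=blue[1:],dock[1:]
rel(w,s['eef_pos'],-.1176,blue,dock,[-15.1,-40.3,25.])
im=w['image'].astype(int)
for r in (151,156,160,164,168,172,176): # orange uprights / blue extents
    o=np.where((im[r,:,0]>im[r,:,2]+60)&(im[r,:,0]>110)&(np.arange(640)>245)&(np.arange(640)<395))[0]; b=np.where((im[r,:,2]>im[r,:,0]+25))[0]; b=b[(b>245)&(b<395)]
    print(r,'or',o.min() if len(o) else 0,o.max() if len(o) else 0, [int(o[i]) for i in np.where(np.diff(o)>20)[0]], [int(o[i+1]) for i in np.where(np.diff(o)>20)[0]],'bl',(b.min(),b.max()) if len(b) else 0)
E
```

```text
moved 1.5035400390625 0.0
local [[25.5, -10.2], [25.6, -3.9], [25.6, 18.5], [25.7, 25.3], [25.5, 47.8]]
dock [553.6 -26.8  95. ] rms 0.7357418025634347 res [-1.6 -0.1  1.4  0.3  0.1 -0.4  0.5  0.3 -0.4 -0. ]
dy -1 [554.5 -30.5  84.4] off along 75.77 perp(+ = up/near) 3.98 el 104.91 0.92
dy 0 [554.2 -29.5  87.2] off along 73.31 perp(+ = up/near) 2.46 el 103.93 0.83
dy 1 [554.  -28.5  90.1] off along 70.85 perp(+ = up/near) 0.93 el 102.96 0.76
151 or 254 383 [] [] bl 0
156 or 257 263 [] [] bl 0
160 or 252 385 [264] [374] bl 0
164 or 253 385 [264] [373] bl 0
168 or 253 384 [265] [373] bl 0
172 or 254 383 [265] [376] bl (np.int64(332), np.int64(364))
176 or 254 383 [261] [377] bl (np.int64(263), np.int64(375))
```

```bash
cat > bars.py <<'E'
from h import *
from scipy.optimize import least_squares
BARS={'green':(-32.6,-10.2),'beige':(-3.9,18.5),'brown':(25.3,47.8)}
def cls(im):
    im=im.astype(int); r,g,b=im[...,0],im[...,1],im[...,2]
    return {'green':(g>r+15)&(g>b+10),'beige':(r>80)&(g>.75*r)&(b>.5*r)&(b<.92*r),'brown':(r>60)&(g<.62*r)&(g>.25*r)&(b<.5*r)}
def axes(yaw,T=np.radians(25)):
    far=np.array([np.cos(yaw),np.sin(yaw),0]); el=np.array([-np.sin(yaw),np.cos(yaw),0]); up=np.array([0,0,1.])
    return el,np.cos(T)*up+np.sin(T)*far,np.sin(T)*up-np.cos(T)*far
def fitbars(w,c0,yaw,names,clear=None,tilt=25.):
    M=cls(w['image']); el,z,n=axes(yaw,np.radians(tilt)); use={}
    for k in names:
        lo,hi=BARS[k]; ctr=proj(w,np.array(c0)+7*n+(lo+hi)/2*z)[0].round().astype(int)
        _,lab=cv2.connectedComponents(M[k].astype(np.uint8),connectivity=4); l=lab[ctr[1],ctr[0]]
        if l==0: print(k,'not at',ctr,w['image'][ctr[1],ctr[0]]); continue
        m=lab==l; q=proj(w,[np.array(c0)+7*n+a*el+b*z for a in(-25.6,25.6) for b in(lo,hi)]); 
        r,c=np.where(m); print(k,'px',m.sum(),'bbox',c.min(),c.max(),r.min(),r.max(),'pred',q.min(0).round(),q.max(0).round())
        use[k]=m
    P=lambda x,k:[x[:3]+7*n+a*el+b*z for a in(-25.6,25.6) for b in BARS[k]]
    def f(x):
        t=0
        for k,m in use.items():
            r,c=np.where(m); b=(c.min()-12,r.min()-12,c.max()+12,r.max()+12); t+=np.abs(hull_mask(w,P(x,k),b)-m[b[1]:b[3],b[0]:b[2]]).sum()/m.sum()
        return t
    v=np.array(c0,float)
    for k in (4,2,1,.5):
        r=minimize(f,v,method='Nelder-Mead',options=dict(initial_simplex=np.vstack([v]+[v+d*k for d in np.eye(3)]),xatol=.02,fatol=1e-5)); v=r.x
    return v,r.fun
E
python3 - <<'E'
from bars import *
s=env.state(); w=read_camera('wrist'); y=-.1176
b,fb=fitbars(w,[595.1,70.3,155.4],y,['green','beige','brown']); print('blue',b.round(2),fb)
d,fd=fitbars(w,[553.5,-28,91],y,['green','beige','brown']); print('dock',d.round(2),fd)
el,z,n=axes(y); q=b-d; print('along',q@z,'perp',q@n,'el',q@el)
E
```

```text
green px 1931 bbox 275 362 206 228 pred [272. 206.] [363. 229.]
beige px 2692 bbox 269 368 236 263 pred [266. 236.] [369. 264.]
brown px 4029 bbox 261 375 273 310 pred [258. 274.] [376. 310.]
blue [595.42  70.77 153.53] 0.10184020522509832
green px 870 bbox 136 211 156 168 pred [137. 153.] [216. 168.]
beige px 1465 bbox 118 204 172 190 pred [120. 172.] [207. 189.]
brown px 1868 bbox 96 192 195 216 pred [ 99. 194.] [196. 215.]
dock [553.87 -30.21  91.24] 0.3158066472741305
along 68.88963227008733 perp -0.33191295065326415 el 105.15419537021468
```

```bash
sed -i 's/-25\.6,25\.6/-HW,HW/g; s/^BARS/HW=24.9\nBARS/' bars.py
python3 - <<'E'
import bars; from bars import *
import io,contextlib
s=env.state(); w=read_camera('wrist'); y=-.1176
for hw in (24.5,25.,25.5):
    bars.HW=hw
    for nm in (['beige','brown'],['beige'],['brown']):
        with contextlib.redirect_stdout(io.StringIO()):
            b,fb=fitbars(w,[595.1,70.3,155.4],y,nm); d,fd=fitbars(w,[553.5,-30,91],y,nm)
        el,z,n=axes(y); q=b-d; print(hw,nm,b.round(1),round(fb,3),d.round(1),round(fd,3),'along',(q@z).round(2),'perp',(q@n).round(2),'el',(q@el).round(2))
with contextlib.redirect_stdout(io.StringIO()): 
    bars.HW=25
    for yy in (-.10,-.13,-.15): print
for yy in (-.10,-.13,-.15):
    with contextlib.redirect_stdout(io.StringIO()): d,fd=fitbars(w,[553.5,-30,91],yy,['beige','brown'])
    print(yy,d,fd)
E
```

```text
24.5 ['beige', 'brown'] [594.7  70.9 155.6] 0.071 [553.  -26.5  98.4] 0.105 along 64.57 perp -3.02 el 101.65
24.5 ['beige'] [594.5  71.  156.7] 0.027 [553.1 -23.2 106.9] 0.042 along 57.8 perp -6.13 el 98.42
24.5 ['brown'] [593.8  70.9 157.4] 0.022 [552.6 -25.3 100.7] 0.008 along 63.96 perp -2.87 el 100.4
25.0 ['beige', 'brown'] [595.2  70.9 154.3] 0.035 [553.  -26.9  97.5] 0.094 along 64.3 perp -3.54 el 102.0
25.0 ['beige'] [595.   70.9 154.8] 0.014 [553.8 -27.6  97.2] 0.071 along 64.65 perp -2.33 el 102.68
25.0 ['brown'] [594.6  70.8 155.4] 0.014 [553.  -26.7  97.8] 0.02 along 64.85 perp -2.76 el 101.75
25.5 ['beige', 'brown'] [595.5  70.8 153.5] 0.038 [553.4 -28.3  94.8] 0.121 along 66.01 perp -2.55 el 103.33
25.5 ['beige'] [596.1  70.8 151.4] 0.005 [553.6 -27.8  96.9] 0.077 along 62.33 perp -4.72 el 102.88
25.5 ['brown'] [595.8  70.7 153. ] 0.021 [553.6 -29.3  92.9] 0.039 along 67.15 perp -1.9 el 104.3
-0.1 [553.01722649 -26.59598479  98.42584111] 0.13376990544726533
-0.13 [553.30986944 -27.84052227  95.39357695] 0.12473002057751731
-0.15 [553.60745473 -29.2265266   92.35052389] 0.18050380601238147
```

{"op": "move_arm", "data": {"commands": [[[-0.08,0.009,-0.13],0,-1],[[-0.08,0.009,-0.13],0,-1],[[-0.08,0.009,-0.13],0,-1],[[-0.08,0.009,-0.13],0,-1],[[0,0,0],0,-1],[[0,0,0],0,-1]]}}

```text
t: 21.1
eef_pos: [600.3, 69.7, 349.9]
tcp_rot: [3.142, -0.001, 3.024]
ft_force: [-0.6, 1.3, -3.2]
opening: 0.839
grip_force: 30.0
```

{"op": "move_arm", "data": {"commands": [[[-0.07,0.008,-0.151],0,-1],[[-0.07,0.008,-0.151],0,-1],[[0,0,0],0,-1],[[0,0,0],0,-1]]}}

```text
t: 21.43
eef_pos: [596.1, 70.2, 340.8]
tcp_rot: [3.142, -0.001, 3.024]
ft_force: [-0.6, -0.5, -2.7]
opening: 0.84
grip_force: 30.0
```

{"op": "move_arm", "data": {"commands": [[[-0.07,0.008,-0.151],0,-1],[[-0.07,0.008,-0.151],0,-1],[[0,0,0],0,-1],[[0,0,0],0,-1]]}}

```text
t: 21.77
eef_pos: [591.9, 70.6, 331.7]
tcp_rot: [-3.142, -0.001, 3.024]
ft_force: [-0.1, -0.3, -3.6]
opening: 0.84
grip_force: 30.0
```

Run:
```python
from bars import *
s=env.state(); w=read_camera('wrist'); im=w['image']
print([(r,im[r,300].tolist()) for r in range(140,200,4)])
c=s['eef_pos']-[0,0,171]+np.array([-15.1*.993,15.1*.117,-40.3]); print(c, proj(w,slab(c,-.1176)).round(0).tolist())
el,z,n=axes(-.1176); print('insertion left vs est. seat',(c-[564.2,73.7,92])@z,(c-[564.2,73.7,92])@n)
```

```text
[(140, [128, 123, 109]), (144, [131, 125, 111]), (148, [131, 125, 110]), (152, [40, 39, 34]), (156, [38, 35, 31]), (160, [39, 36, 31]), (164, [39, 38, 32]), (168, [41, 37, 32]), (172, [44, 38, 34]), (176, [47, 42, 35]), (180, [104, 60, 37]), (184, [134, 73, 43]), (188, [50, 43, 34]), (192, [46, 37, 31]), (196, [43, 37, 31])]
[576.93738521  72.39976106 120.42829993] [[263.0, 189.0], [218.0, 385.0], [373.0, 189.0], [416.0, 386.0], [261.0, 172.0], [211.0, 366.0], [375.0, 172.0], [423.0, 367.0]]
insertion left vs est. seat 31.175133822579546 0.4117980602291097
```

{"op": "move_arm", "data": {"commands": [[[-0.07,0.008,-0.151],0,-1],[[-0.07,0.008,-0.151],0,-1],[[0,0,0],0,-1],[[0,0,0],0,-1]]}}

```text
t: 22.15
eef_pos: [587.7, 71.1, 322.6]
tcp_rot: [3.142, -0.001, 3.024]
ft_force: [0.3, 0.1, -2.5]
opening: 0.84
grip_force: 30.0
```

{"op": "move_arm", "data": {"commands": [[[-0.07,0.008,-0.151],0,-1],[[-0.042,0.005,-0.091],0,-1],[[0,0,0],0,-1],[[0,0,0],0,-1]]}}

```text
t: 22.48
eef_pos: [584.4, 71.5, 315.6]
tcp_rot: [3.142, -0.0, 3.024]
ft_force: [-0.4, -0.3, -2.6]
opening: 0.838
grip_force: 30.0
```

{"op": "move_arm", "data": {"commands": [[[-0.056,0.007,-0.121],0,-1],[[-0.056,0.007,-0.121],0,-1],[[0,0,0],0,-1],[[0,0,0],0,-1]]}}

```text
t: 22.82
eef_pos: [581.0, 71.9, 308.2]
tcp_rot: [3.142, -0.0, 3.024]
ft_force: [-0.5, 0.3, -2.7]
opening: 0.842
grip_force: 30.0
```

{"op": "move_arm", "data": {"commands": [[[-0.042,0.005,-0.091],0,-1],[[0,0,0],0,-1],[[0,0,0],0,-1]]}}

```text
t: 23.07
eef_pos: [579.8, 72.1, 305.7]
tcp_rot: [3.142, -0.0, 3.024]
ft_force: [0.7, 0.2, -2.7]
opening: 0.845
grip_force: 30.0
```

{"op": "move_arm", "data": {"commands": [[[-0.028,0.003,-0.06],0,-1],[[0,0,0],0,-1],[[0,0,0],0,-1]]}}

```text
t: 23.32
eef_pos: [579.5, 72.2, 305.0]
tcp_rot: [3.141, 0.003, 3.024]
ft_force: [2.0, 1.1, 5.6]
opening: 0.841
grip_force: 30.0
```

{"op": "move_arm", "data": {"commands": [[[-0.02,0.002,-0.045],0,-1],[[0,0,0],0,-1],[[0,0,0],0,-1]]}}

```text
t: 23.57
eef_pos: [579.4, 72.3, 304.6]
tcp_rot: [3.141, 0.006, 3.024]
ft_force: [3.7, 1.4, 13.4]
opening: 0.839
grip_force: 30.0
```

Run:
```python
from bars import *
s=env.state(); print(s['eef_pos'],s['ft_force']); sd=read_camera('side'); w=read_camera('wrist')
pr=proj(sd,[(564,73.7,93),(552,-29.6,93)]); print(pr)
for p in (sd,):
    for a in cut_out('handheld_center',p)+cut_out('docked_center',p): print(np.round(a['at']),a['region'].sum())
b,fb=fitbars(w,s['eef_pos']-[0,0,171]+np.array([-15.1*.993,15.1*.117,-40.3]),-.1176,['beige','brown']); print('blue',b,fb)
d,fd=fitbars(w,[553.5,-29.5,92],-.1176,['beige','brown']); print('dock',d,fd); el,z,n=axes(-.1176); q=b-d; print(q@z,q@n,q@el)
```

```text
[579.39378812  72.29615988 304.60495419] [ 3.66285262  1.36038911 13.39061568]
[[347.01053023 221.58280662]
 [361.78582887 252.84434609]]
[285. 160.] 1091
[241. 200.] 1255
[344. 223.] 494
[368. 243.] 1294
beige px 2719 bbox 269 368 235 263 pred [267. 233.] [367. 261.]
brown px 4064 bbox 261 375 273 310 pred [260. 271.] [374. 307.]
blue [565.01859393  74.61299997  95.20008326] 0.04082463576807242
beige px 2842 bbox 58 173 236 264 pred [ 59. 235.] [173. 263.]
brown not at [ 92 290] [30 24 23]
dock [553.21514734 -27.87381417  95.89765443] 0.005778863269445709
-0.7601690149793953 -0.020406286538794647 103.16383453797778
```

The floor is reached (+16 N), and in the wrist view the blue and docked handhelds' bars line up: along −0.8, perp 0.0, spacing 103.2 mm. Releasing and backing off.

{"op": "move_arm", "data": {"commands": [[[0,0,0],0,0.75],[[0,0,0],0,0.8],[[0,0,0],0,0.85],[[0,0,0],0,0.85],[[0,0,0],0,0.85],[[0,0,0],0,0.85],[[0,0,0.3],0,0.85],[[0,0,0.5],0,0.85],[[0,0,0.8],0,0.85],[[0,0,0.8],0,0.85],[[0,0,0.8],0,0.85],[[0,0,0.8],0,0.85],[[0,0,0],0,0.85],[[0,0,0],0,0.85]]}}

```text
t: 24.93
eef_pos: [578.2, 72.2, 424.2]
tcp_rot: [3.141, 0.003, 3.024]
ft_force: [0.2, 0.2, -0.7]
opening: 0.923
grip_force: 0.0
```

Run:
```python
from bars import *
s=env.state(); print(s['eef_pos'],s['ft_force'],s['opening']); w=read_camera('wrist'); sd=read_camera('side')
b,fb=fitbars(w,[565,74.6,95],-.1176,['beige','brown']); print('blue',b,fb)
d,fd=fitbars(w,[553.2,-28,95],-.1176,['beige','brown']); print('dock',d,fd); el,z,n=axes(-.1176); q=b-d; print(q@z,q@n,q@el)
for a in cut_out('handheld_center',sd)+cut_out('docked_center',sd)+cut_out('guard_grip',sd): print(np.round(a['at']),a['region'].sum())
```

```text
[578.15967141  72.23318732 424.23248909] [ 0.23300194  0.19274156 -0.65693749] 0.9234725808510973
beige px 975 bbox 289 349 206 222 pred [288. 204.] [349. 219.]
brown px 1273 bbox 286 351 227 246 pred [286. 224.] [352. 242.]
blue [566.90555983  74.49405712  95.68729484] 0.13809125998174562
beige px 1026 bbox 162 227 204 220 pred [162. 204.] [228. 219.]
brown px 1174 bbox 149 220 225 242 pred [149. 224.] [221. 242.]
dock [553.02691125 -27.81224068  96.68203935] 0.10517328104418888
-0.14958778241355988 -2.032974000681238 103.22804663944478
[240. 197.] 1305
[353. 212.] 1126
[285. 160.] 1025
[368. 244.] 1189
[426. 370.] 1109
[252. 259.] 672
```

Run:
```python
from h import *
sd=read_camera('side')
mb=colmask(sd,'handheld_center',(353,212)); md=colmask(sd,'docked_center',(368,244))
for z in (90,92,94):
  b=fitz(sd,mb,[564,74,-.117,-25],z); d=fitz(sd,md,[552,-30,-.117,-25],z); q=(b[0]-d[0])[:2]
  print(z,b[0].round(2),round(b[1],3),d[0].round(2),round(d[1],3),'expect (12.2,103.3) got',q.round(1))
```

```text
90 [ 5.6659e+02  7.5590e+01 -1.5000e-01 -2.5540e+01] 0.056 [ 5.5182e+02 -2.7510e+01 -1.4000e-01 -2.3390e+01] 0.04 expect (12.2,103.3) got [ 14.8 103.1]
92 [ 5.6576e+02  7.3900e+01 -1.5000e-01 -2.5320e+01] 0.057 [ 5.5073e+02 -2.9480e+01 -1.5000e-01 -2.3150e+01] 0.041 expect (12.2,103.3) got [ 15.  103.4]
94 [ 5.648e+02  7.178e+01 -1.500e-01 -2.487e+01] 0.057 [ 5.4949e+02 -3.1460e+01 -1.4000e-01 -2.2810e+01] 0.041 expect (12.2,103.3) got [ 15.3 103.2]
```

```bash
python3 -c "
from cell import env
print(env.job_done())"
```

```text
the job is handed in; nothing more can be done
None
```

I've handed the job in; the reply gave no verdict. The red guard was slid to the left open end, lifted off and set upright in the tray. The blue handheld is down on the floor of the freed pocket, within about 2–3 mm of home by camera, and the orange one stayed docked. I kept clear of the bowls, jar and cup but didn't re-measure them at the end.

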